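# Find the rocking canister lid and press it home

## Robot

A 6-joint arm with a two-finger parallel gripper is mounted at the origin on a cart in front of the work surface, level with it; the furniture and walls round the work are solid. World frame = base frame: x ahead of the robot, y to its left, z up, the work surface at z = 0. Lengths are in m, angles in rad, forces in N, time in s.
With the tool pointing down it reaches from about 0.3 to 0.825 m from the base axis. Payload 5.4 kg.
Tool frame: the origin (TCP) lies on the centre line of the jaws, within the pads' length; the fingertips stand 22 mm ahead of it and the grasp point (between the pads) lies 3 mm ahead of it; z points along the fingers, y is the line along which they close (so a half turn about z gives the same grasp; the last joint's range is limited). The gripper opens to 92 mm and grips with 3 to 60 N. Pads are 20 mm wide; open, the fingers measure 128 mm over their backs; the gripper's body (75 mm by 189 mm) begins 69 mm behind the grasp point.
Start: joints at [-1.381, 0.158, 1.597, -0, 1.386, -0.21], TCP at [0.224, -0.53, 0.237] pointing down, gripper open.
Joint ranges: [-2.91, 2.91], [-0.94, 2.29], [0.18, 2.7], [-1.29, 4.43], [0.17, 2.64], [-3, 3]. Speed limits (rad/s): [2.57, 2.57, 3.14, 3.14, 3.14, 3.14].

## Interface

Orientations are given as a rotation vector (axis times angle).
In Python, from workcell import status, optics, ctrl gives the robot as it stands.
- The arm moves only by the tool jog_arm, never from a script. Its argument "increments" is a list of rows, each an object of numbers: "x", "y", "z": the shift along the tool's x, y, z in cm; "roll": the turn about the tool's z in rad; "hand": the gripper's target within -1 to 1 (fully open at 1, half-way at 0, shut at -1). In form: [{"x": .., "y": .., "z": .., "roll": .., "hand": ..}, ...]. A call has 1 to 20 rows; each row shifts and turns the commanded pose from where the row before left it, along the tool's axes as they then stand; what a row does not reach is not made up. A row lasts 1/12 s, in which the tool goes at most 41.7 mm and 7.16 degrees, less where a joint would pass 70% of its speed; a pose out of reach is approached as far as the arm can. A call with a gripper value outside its range is refused whole. The fingers move at their own pace and stop on an object; the grip force is fixed at half the most. Time passes only in rows, so rows that do not move let the fingers close. It gives the time, the measured TCP pose, the force, the opening and the grip force at its end, in the units of the state.
- status.sense(): the state, without advancing time (a new reading comes with each control period).
- optics.read_camera(name): name is "side" or "top" or "wrist"; returns the picture (400x640x3 uint8, red, green, blue); there is no depth.
- optics.camera_model(name): a dict with "vfov" (degrees; the focal length in pixels is half the picture's height over the tangent of half this angle, whatever the lens; pixels are square), "cx", "cy" (the principal point, pixels), "view" (4x4, takes a point from world to camera coordinates). Camera axes: x right, y up, looking along -z (the intrinsics and any distortion apply to the point x, -y, -z); pixel columns grow to the right and rows downward; lengths in m; the calibration is good to about 2 mm. A picture is of the moment at which its call begins: read the wrist's pose just before it. camera_model takes no time and is no camera call; for the wrist camera it gives the pose at the moment of the call.
- ctrl.finish_job(): hands the job in; it is judged then, once.
Trained networks look in the newest picture that a camera, given by its name, has taken for a name from the list of things; names that differ only in an ending like _2 or _b are one class to them, and where a whole thing is asked for, a point or a joint stands for the part that bears it (a point fixed in the world has none). Each returns a list of dicts, best first, with "p" (0 to 1); they miss things now and then, are a little off and sometimes report something else, mostly with a low value. They report only what shows in the picture. A call takes as long as a camera call. They do not tell look-alikes from the thing itself.
- optics.spot_in(thing, camera): "extent" ([left, top, right, bottom] in pixels, round what is visible of it).
The state is a dict: "t": time; "joint_positions": joint angles; "qvel": joint speeds; "effort": joint torques, N m; "eef_pos": TCP position; "tcp_rot": TCP orientation; "contact_force": force on the tool from outside, world axes, zero at the start; "wrist_torque": the same for the moment, N m; "finger_gap": opening from 0.0 (shut) to 1.0 (fully open); "gripper_force": force on a finger pad.
Only numpy, scipy, OpenCV 4.12 (cv2) and the standard library are available. Lean on these libraries where they do the work, as an engineer would, in place of code of your own. Each camera call takes 0.05 s, during which the arm holds its last target. There are 200 camera calls.

## Task

One of the four bamboo lids on the white canisters is not pressed home: it rocks when its edge is pressed, while the other three are firm. Feel with the fingertips which lid it is, push it down in its middle until it is fully home and firm like the others, and finish while still holding it down with the fingertips, touching no other lid. Do not lift any lid off, press no harder than a firm push of a finger, and leave the other things on the console and board as they are.

Things in the scene. Friction and masses are not known exactly. Their poses are not given: they have to be found in the camera images.
- board: fixed round wooden board, 300 mm across, 18 mm thick; origin in the middle of its underside, on the console. Four white ceramic canisters, 75 mm across, hand-thrown, their level rims anywhere from 90 to 103 mm above the console, are fixed on it at (x, y) = (-64, 64), (-64, -64), (64, 64), (64, -64) mm in its frame. It may be turned by up to 45 degrees
- lid_a_top (a point): middle of the flat top of one of four identical round bamboo lids, 86 mm across, z up: the one at the near left place (board not turned). The top is 6 mm thick, with a 16 mm skirt that hangs round the canister with 2.5 mm play. No knob; about 70 g. A lid that is home lies on the rim, its top 96 to 109 mm above the console (canisters differ in height), and does not give
- lid_b_top (a point): middle of the flat top of one of four identical round bamboo lids, 86 mm across, z up: the one at the near right place (board not turned). In just one canister (any of the four) a stiff plug, 20 mm across, in the middle of the mouth is still up: that lid sits about level but 5 mm above its rim, on the plug. All lids start with tops 101 to 109 mm up, so height alone does not tell which
- lid_c_top (a point): middle of the flat top of one of four identical round bamboo lids, 86 mm across, z up: the one at the far left place (board not turned). Pressed near its edge, the lid on the raised plug rocks with under 1 N: the pressed edge drops about 5 mm until it meets the rim, and comes level again when let go. A press at the edge does not seat it
- lid_d_top (a point): middle of the flat top of one of four identical round bamboo lids, 86 mm across, z up: the one at the far right place (board not turned). Pressed in its middle (within 8 mm), the raised plug slides down under about 9 N and stays where it is left, until the lid meets the rim
- tea_light: bystander: tea light, 38 mm across and 15 high, loose, on the board between the canisters; origin in the middle of its underside
- price_card: bystander: price card upright in a slice of log, 27 x 50 x 84 mm high, loose, on the board near its edge between the two near canisters (in the board's frame); origin in the middle of its underside
- enamel_cup: bystander: cup with handle, 64 x 89 x 48 mm, loose; origin in the middle of its underside (between bowl and handle)
- dough_timer: bystander: round wind-up kitchen timer, 64 mm across and 56 high, loose; origin in the middle of its underside
- mustard_jar: bystander: jar with yellow lid, 68 mm across and 112 high, loose; origin in the middle of its underside
- jam_jar: bystander: jam jar with red lid, 65 mm across and 97 high, loose; origin in the middle of its underside
- tape_dispenser: bystander: desk tape dispenser, 38 x 131 x 66 mm, loose; origin in the middle of its underside
Things that resemble listed ones, but are neither listed nor needed, are in the scene too. What is shaped like the part that bears lid_a_top but green is not meant.

How it is judged:
At the end, for the whole second after the job is handed in: The lid that was loose has gone down to its rim (it is the only one that can move by more than 3.7 mm, and has), all four lids are level within 0.05 rad, and the fingers still press with more than 1 N on that lid and the arm touches no other lid (angle between each of lid_a_top, lid_b_top, lid_c_top, lid_d_top's own z axis and vertical below 0.05 rad and ((distance of lid_a_top from where it was at the start of the episode above 0.0037 m and contact force between the fingers and lid_a above 1 N and contact force between the arm and lid_b below 0.2 N and contact force between the arm and lid_c below 0.2 N and contact force between the arm and lid_d below 0.2 N) or (distance of lid_b_top from where it was at the start of the episode above 0.0037 m and contact force between the fingers and lid_b above 1 N and contact force between the arm and lid_a below 0.2 N and contact force between the arm and lid_c below 0.2 N and contact force between the arm and lid_d below 0.2 N) or (distance of lid_c_top from where it was at the start of the episode above 0.0037 m and contact force between the fingers and lid_c above 1 N and contact force between the arm and lid_a below 0.2 N and contact force between the arm and lid_b below 0.2 N and contact force between the arm and lid_d below 0.2 N) or (distance of lid_d_top from where it was at the start of the episode above 0.0037 m and contact force between the fingers and lid_d above 1 N and contact force between the arm and lid_a below 0.2 N and contact force between the arm and lid_b below 0.2 N and contact force between the arm and lid_c below 0.2 N))); the arm keeps its last pose, push and grip.
It fails at once if a lid is lifted or tipped off its canister (z of any of lid_a_top, lid_b_top, lid_c_top, lid_d_top in the frame of board above 0.124 m or angle between any of lid_a_top, lid_b_top, lid_c_top, lid_d_top's own z axis and vertical above 0.4 rad).
It fails at once if a lid or the board is pressed with more than 60 N (contact force between the arm and lid_a above 60 N or contact force between the arm and lid_b above 60 N or contact force between the arm and lid_c above 60 N or contact force between the arm and lid_d above 60 N or contact force between the arm and board above 60 N).
It fails at once if a bystander is moved by more than 25 mm or tipped (distance of any of tea_light, price_card, enamel_cup, dough_timer, mustard_jar, jam_jar, tape_dispenser from where it was at the start of the episode above 0.025 m or angle between any of tea_light, price_card, enamel_cup, dough_timer, mustard_jar, jam_jar, tape_dispenser's own z axis and vertical above 0.4 rad).
It also fails if it takes over 51 s, if anything falls off the work surface, if the arm or the gripper's body presses on something with over 40 N, if the wrist force passes 120 N, or if a joint passes its speed limit or range.

## Working session

There is one attempt and no reset: what is moved stays moved. The work goes in short steps, Python scripts to look and compute and a tool call to move; the robot and the scene stay as the last step left them, time stands still between calls to the robot, and variables do not carry over. Pictures are saved under pics/ and viewed, at most 10 in all, crops included, and the job is handed in when it is done.

Besides the shell and the picture viewer there is one more tool, called after ">>>" by a JSON object that holds its "api" and its "payload". jog_arm: Moves the arm, as the interface text tells. Its arguments: {"type":"object","properties":{"increments":{"type":"array"}},"required":["increments"]}

```bash
mkdir -p pics
python3 - <<'E'
from workcell import status, optics, ctrl
import cv2,numpy as np
s=status.sense();print({k:np.round(v,3).tolist() for k,v in s.items()})
for c in ("top","side"):
    im=optics.read_camera(c);cv2.imwrite(f"pics/{c}0.png",im[:,:,::-1])
    m=optics.camera_model(c);print(c,{k:np.round(v,4).tolist() if not isinstance(v,str) else v for k,v in m.items()})
    for d in optics.spot_in("lid_a_top",c): print(np.round(d["extent"],1),round(d["p"],2))
E
```

```text
{'t': 0.0, 'joint_positions': [-1.381, 0.159, 1.598, -0.0, 1.386, -0.21], 'qvel': [-0.001, 0.002, 0.001, -0.0, 0.0, -0.0], 'effort': [-0.0, -38.558, -32.21, 0.07, 0.038, -0.0], 'eef_pos': [0.224, -0.529, 0.236], 'tcp_rot': [-3.077, -0.623, 0.0], 'contact_force': [0.581, 0.205, 0.009], 'wrist_torque': [0.011, 0.057, 0.032], 'gripper_force': 0.0, 'finger_gap': 0.998}
top {'vfov': 52.598, 'cx': 316.7919, 'cy': 200.45, 'view': [[0.0194, -0.9998, 0.0051, -0.0758], [0.9981, 0.0196, 0.0576, -0.503], [-0.0577, 0.0039, 0.9983, -1.397], [0.0, 0.0, 0.0, 1.0]]}
[222.3 187.6 248.4 220.7] 0.94
[302.9 191.2 330.  213.3] 0.82
side {'vfov': 49.2865, 'cx': 317.6787, 'cy': 195.8099, 'view': [[-0.6972, -0.7167, 0.0143, 0.2776], [0.5343, -0.5062, 0.677, -0.3883], [-0.478, 0.4796, 0.7359, -1.2009], [0.0, 0.0, 0.0, 1.0]]}
[295.1 195.9 326.8 215.5] 0.88
[231.  257.7 260.6 284.1] 0.71
```

View pics/top0.png

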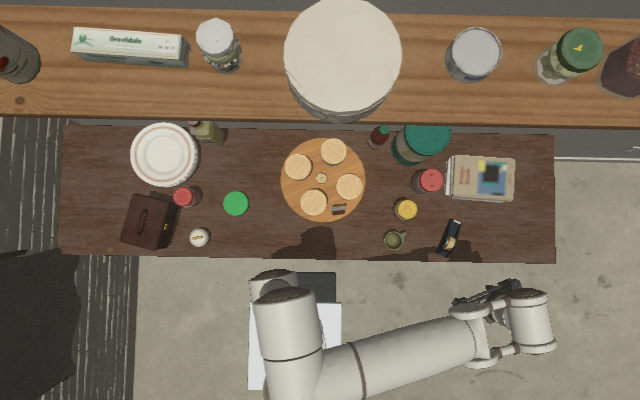

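View pics/side0.png

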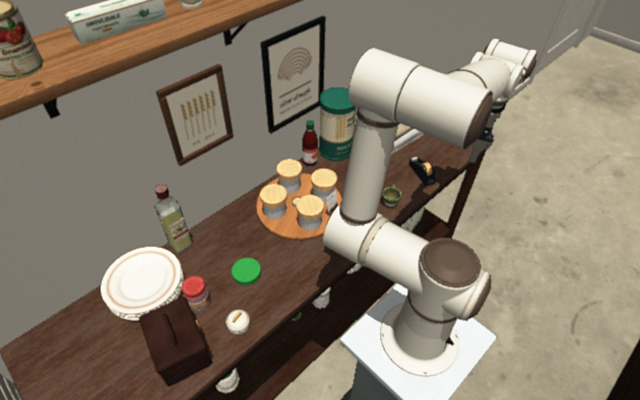

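The top view shows the four bamboo lids near (297,167), (334,152), (349,187) and (314,202). The card is at (339,209), and a green decoy disc sits at (235,203). Next I'll fit the lid positions.

```bash
cat > h.py <<'E'
import numpy as np
from workcell import status, optics
def ray(m,u,v):
    f=200/np.tan(np.radians(m["vfov"])/2);V=np.array(m["view"])
    d=V[:3,:3].T@np.array([(u-m["cx"])/f,-(v-m["cy"])/f,-1]);return -V[:3,:3].T@V[:3,3],d
def at(m,u,v,z):
    o,d=ray(m,u,v);return o+d*(z-o[2])/d[2]
def proj(m,p):
    f=200/np.tan(np.radians(m["vfov"])/2);V=np.array(m["view"]);c=V[:3,:3]@p+V[:3,3]
    return m["cx"]+f*c[0]/-c[2],m["cy"]-f*c[1]/-c[2]
E
python3 - <<'E'
from h import *
import cv2
im=cv2.imread("pics/top0.png");m=optics.camera_model("top")
P=[at(m,u,v,.105) for u,v in [(297,167),(334,152),(349,187),(314,202)]]
for p in P: print(p.round(3))
c=np.mean(P,0);print(c.round(3),[np.round(np.degrees(np.arctan2(*(p-c)[1::-1])),1) for p in P],[np.linalg.norm(p-c).round(3) for p in P])
for n,u,v in [("card",339,209),("bottle",379,137),("greencan",428,140),("mustard",405,209),("shelf",320,120)]: print(n,at(m,u,v,.1).round(3))
cv2.imwrite("pics/c.png",cv2.resize(im[125:235,260:450],None,fx=4,fy=4,interpolation=2))
E
```

```text
[0.608 0.001 0.105]
[ 0.66  -0.119  0.105]
[ 0.545 -0.17   0.105]
[ 0.494 -0.057  0.105]
[ 0.577 -0.086  0.105] [np.float64(70.5), np.float64(-21.6), np.float64(-110.5), np.float64(160.4)] [np.float64(0.093), np.float64(0.089), np.float64(0.09), np.float64(0.088)]
card [ 0.473 -0.139  0.1  ]
bottle [ 0.714 -0.267  0.1  ]
greencan [ 0.707 -0.43   0.1  ]
mustard [ 0.477 -0.355  0.1  ]
shelf [ 0.767 -0.071  0.1  ]
```

View pics/c.png

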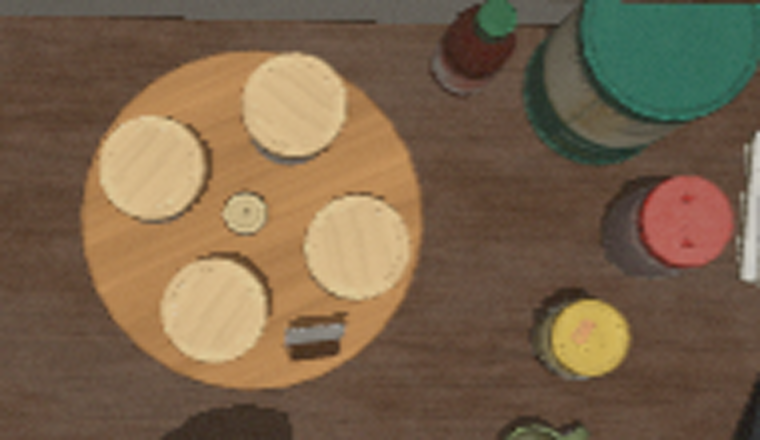

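>>> {"api": "jog_arm", "payload": {"increments": [{"x":1.0,"y":-0.5,"hand":-1},{"x":2.6,"y":-1.4,"hand":-1},{"x":2.6,"y":-1.4,"hand":-1},{"x":2.6,"y":-1.4,"hand":-1},{"x":2.6,"y":-1.4,"hand":-1},{"x":2.6,"y":-1.4,"hand":-1},{"x":2.6,"y":-1.4,"hand":-1},{"x":2.6,"y":-1.4,"hand":-1},{"x":2.6,"y":-1.4,"hand":-1},{"x":2.6,"y":-1.4,"hand":-1},{"x":2.6,"y":-1.4,"hand":-1},{"x":2.6,"y":-1.4,"hand":-1},{"x":2.6,"y":-1.4,"hand":-1},{"x":2.6,"y":-1.4,"hand":-1},{"x":2.6,"y":-1.4,"hand":-1},{"x":2.6,"y":-1.4,"hand":-1},{"x":2.6,"y":-1.4,"hand":-1},{"x":2.6,"y":-1.4,"hand":-1},{"hand":-1},{"hand":-1}]}}

```text
invalid input
```

Run:
```python
from h import *
import cv2
s=status.sense();print(s["t"],s["eef_pos"],s["tcp_rot"],s["joint_positions"],s["contact_force"],s["finger_gap"])
m=optics.camera_model("wrist");im=optics.read_camera("wrist");cv2.imwrite("pics/w1.png",im[:,:,::-1])
print({k:np.round(v,4).tolist() for k,v in m.items() if not isinstance(v,str)})
for d in optics.spot_in("lid_a_top","wrist"):
    e=d["extent"];print(np.round(e),round(d["p"],2),at(m,(e[0]+e[2])/2,(e[1]+e[3])/2,.105).round(4))
```

```text
0.2 [ 0.22371376 -0.52929888  0.23600123] [-3.07790013e+00 -6.23659436e-01  1.59978489e-05] [-1.38109594e+00  1.58792376e-01  1.59775677e+00 -2.22507251e-05
  1.38618693e+00 -2.10132102e-01] [-0.16595406  0.1531738   0.49554803] 0.999832805457035
{'vfov': 68.4416, 'cx': 318.8766, 'cy': 201.6269, 'view': [[0.3887, -0.9214, -0.0006, -0.5738], [0.8916, 0.3763, -0.2518, 0.0277], [0.2322, 0.0973, 0.9678, -0.3909], [0.0, 0.0, 0.0, 1.0]]}
```

View pics/w1.png

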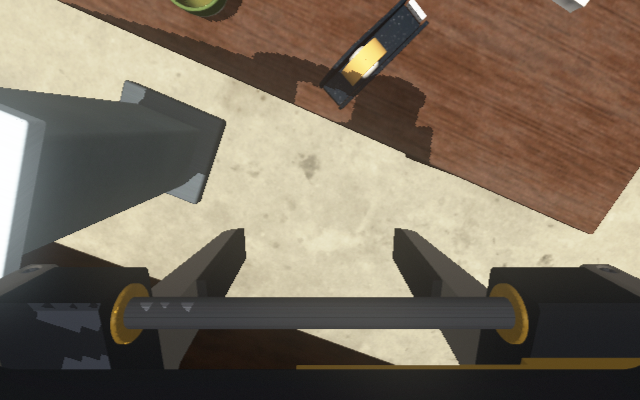

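The arm did not move because the call was refused, so I'll send rows with every field. The wrist view shows the tape dispenser at (370,55) and the fingers at the bottom of the frame.

>>> {"api": "jog_arm", "payload": {"increments": [{"x":1.0,"y":-0.5,"z":0,"roll":0,"hand":-1},{"x":2.4,"y":-1.5,"z":0,"roll":0,"hand":-1},{"x":2.4,"y":-1.5,"z":0,"roll":0,"hand":-1},{"x":2.4,"y":-1.5,"z":0,"roll":0,"hand":-1},{"x":2.4,"y":-1.5,"z":0,"roll":0,"hand":-1},{"x":2.4,"y":-1.5,"z":0,"roll":0,"hand":-1},{"x":2.4,"y":-1.5,"z":0,"roll":0,"hand":-1},{"x":2.4,"y":-1.5,"z":0,"roll":0,"hand":-1},{"x":2.4,"y":-1.5,"z":0,"roll":0,"hand":-1},{"x":2.4,"y":-1.5,"z":0,"roll":0,"hand":-1},{"x":2.4,"y":-1.5,"z":0,"roll":0,"hand":-1},{"x":2.4,"y":-1.5,"z":0,"roll":0,"hand":-1},{"x":2.4,"y":-1.5,"z":0,"roll":0,"hand":-1},{"x":2.4,"y":-1.5,"z":0,"roll":0,"hand":-1},{"x":2.4,"y":-1.5,"z":0,"roll":0,"hand":-1},{"x":2.4,"y":-1.5,"z":0,"roll":0,"hand":-1},{"x":2.4,"y":-1.5,"z":0,"roll":0,"hand":-1},{"x":2.4,"y":-1.5,"z":0,"roll":0,"hand":-1},{"x":0,"y":-1.5,"z":0,"roll":0,"hand":-1},{"x":0,"y":0,"z":0,"roll":0,"hand":-1}]}}

```text
t: 1.97
eef_pos: [0.5012, -0.1105, 0.2363]
tcp_rot: [-3.076, -0.629, 0.001]
contact_force: [-0.9, -0.4, 0.1]
finger_gap: 0.006
gripper_force: 0.0
```

```bash
cat > look.py <<'E'
from h import *
import cv2,sys
s=status.sense();print(s["t"],s["eef_pos"].round(4),s["tcp_rot"].round(3),s["joint_positions"].round(2),s["contact_force"].round(2),s["finger_gap"])
m=optics.camera_model("wrist");im=optics.read_camera("wrist");cv2.imwrite(sys.argv[1],im[:,:,::-1])
for d in optics.spot_in("lid_a_top","wrist"):
    e=d["extent"];print(np.round(e),round(d["p"],2),at(m,(e[0]+e[2])/2,(e[1]+e[3])/2,.105).round(4))
E
python3 look.py pics/w2.png
```

```text
1.9667 [ 0.5012 -0.1105  0.2363] [-3.076e+00 -6.290e-01  1.000e-03] [-0.45 -0.    1.77  0.    1.38  0.71] [-0.9  -0.36  0.13] 0.005526756542650354
[ 17.  44. 108. 123.] 0.73 [0.5095 0.1427 0.105 ]
[220. 136. 307. 227.] 0.67 [ 0.4964 -0.053   0.105 ]
```

View pics/w2.png

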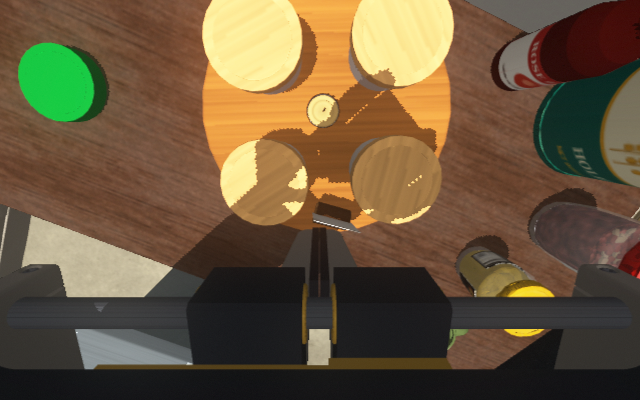

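The wrist view shows the lid middles near (263,182), (397,179), (252,41) and (402,37). The card is at (337,218), just in front of the fingertips.

Run:
```python
from h import *
from scipy.spatial.transform import Rotation as R
m=optics.camera_model("wrist");t=optics.camera_model("top");s=status.sense()
A=R.from_rotvec(s["tcp_rot"]).as_matrix();print(A.round(3))
for n,w,q in [("NL",(263.5,181.5),(313.4,201.9)),("NR",(396.5,179.5),(348.9,186.4)),("FL",(252,41),(297.9,166.4)),("FR",(402,37),(333.4,151.2))]:
    p=at(m,*w,.105);c=at(t,*q,.105);print(n,p.round(4),c.round(4),"tool shift cm",(A.T@((p+c)/2-s["eef_pos"])*100).round(2))
p=at(t,339,209,.1);print("card",p,(A.T@(p-s["eef_pos"])*100).round(2))
```

```text
[[ 0.921  0.39  -0.   ]
 [ 0.39  -0.921 -0.   ]
 [-0.     0.    -1.   ]]
NL [ 0.4969 -0.0563  0.105 ] [ 0.4942 -0.0546  0.105 ] tool shift cm [ 1.74 -5.55 13.16]
NR [ 0.5489 -0.174   0.105 ] [ 0.5473 -0.1698  0.105 ] tool shift cm [ 2.03  7.22 13.16]
FL [ 0.6087 -0.0046  0.105 ] [ 0.6098 -0.0015  0.105 ] tool shift cm [14.25 -5.94 13.15]
FR [ 0.6619 -0.1224  0.105 ] [ 0.6625 -0.1171  0.105 ] tool shift cm [14.57  6.86 13.15]
card [ 0.47287384 -0.13884437  0.1       ] [-3.6   1.24 13.66]
```

>>> {"api": "jog_arm", "payload": {"increments": [{"x":1.7,"y":-1.9,"z":0,"roll":0,"hand":-1},{"x":1.7,"y":-1.8,"z":0,"roll":0,"hand":-1},{"x":1.6,"y":-1.8,"z":0,"roll":0,"hand":-1},{"x":0,"y":0,"z":3,"roll":0,"hand":-1},{"x":0,"y":0,"z":3,"roll":0,"hand":-1},{"x":0,"y":0,"z":3,"roll":0,"hand":-1},{"x":0,"y":0,"z":1.1,"roll":0,"hand":-1},{"x":0,"y":0,"z":0,"roll":0,"hand":-1},{"x":0,"y":0,"z":0,"roll":0,"hand":-1},{"x":0,"y":0,"z":0,"roll":0,"hand":-1}]}}

```text
t: 2.9
eef_pos: [0.5278, -0.0445, 0.1378]
tcp_rot: [3.077, 0.622, 0.005]
contact_force: [-0.5, -0.2, 1.0]
finger_gap: 0.003
gripper_force: 0.0
```

>>> {"api": "jog_arm", "payload": {"increments": [{"x":0,"y":0,"z":0.2,"roll":0,"hand":-1},{"x":0,"y":0,"z":0,"roll":0,"hand":-1}]}}

```text
t: 3.07
eef_pos: [0.5274, -0.044, 0.1351]
tcp_rot: [3.078, 0.623, 0.004]
contact_force: [0.9, 0.7, -0.2]
finger_gap: 0.003
gripper_force: 0.0
```

>>> {"api": "jog_arm", "payload": {"increments": [{"x":0,"y":0,"z":0.2,"roll":0,"hand":-1},{"x":0,"y":0,"z":0,"roll":0,"hand":-1}]}}

```text
t: 3.23
eef_pos: [0.5266, -0.0436, 0.1319]
tcp_rot: [3.079, 0.624, 0.001]
contact_force: [-0.3, -1.1, -0.0]
finger_gap: 0.003
gripper_force: 0.0
```

>>> {"api": "jog_arm", "payload": {"increments": [{"x":0,"y":0,"z":0.1,"roll":0,"hand":-1},{"x":0,"y":0,"z":0,"roll":0,"hand":-1},{"x":0,"y":0,"z":0,"roll":0,"hand":-1}]}}

```text
t: 3.48
eef_pos: [0.5264, -0.0435, 0.1305]
tcp_rot: [-3.079, -0.624, 0.0]
contact_force: [0.8, -0.2, -0.7]
finger_gap: 0.002
gripper_force: 0.0
```

>>> {"api": "jog_arm", "payload": {"increments": [{"x":0,"y":0,"z":0.1,"roll":0,"hand":-1},{"x":0,"y":0,"z":0,"roll":0,"hand":-1},{"x":0,"y":0,"z":0,"roll":0,"hand":-1}]}}

```text
t: 3.73
eef_pos: [0.5264, -0.0435, 0.1295]
tcp_rot: [-3.079, -0.624, 0.0]
contact_force: [0.5, 0.2, -0.5]
finger_gap: 0.002
gripper_force: 0.0
```

>>> {"api": "jog_arm", "payload": {"increments": [{"x":0,"y":0,"z":0.1,"roll":0,"hand":-1},{"x":0,"y":0,"z":0,"roll":0,"hand":-1},{"x":0,"y":0,"z":0,"roll":0,"hand":-1}]}}

```text
t: 3.98
eef_pos: [0.5264, -0.0435, 0.1285]
tcp_rot: [-3.079, -0.624, 0.0]
contact_force: [-0.5, 0.4, -0.2]
finger_gap: 0.006
gripper_force: 0.0
```

>>> {"api": "jog_arm", "payload": {"increments": [{"x":0,"y":0,"z":0.1,"roll":0,"hand":-1},{"x":0,"y":0,"z":0,"roll":0,"hand":-1},{"x":0,"y":0,"z":0,"roll":0,"hand":-1}]}}

```text
t: 4.23
eef_pos: [0.5264, -0.0435, 0.1275]
tcp_rot: [-3.079, -0.624, 0.0]
contact_force: [-0.6, 0.2, -0.1]
finger_gap: 0.005
gripper_force: 0.0
```

>>> {"api": "jog_arm", "payload": {"increments": [{"x":0,"y":0,"z":0.1,"roll":0,"hand":-1},{"x":0,"y":0,"z":0,"roll":0,"hand":-1},{"x":0,"y":0,"z":0,"roll":0,"hand":-1}]}}

```text
t: 4.48
eef_pos: [0.5264, -0.0435, 0.1265]
tcp_rot: [-3.079, -0.624, 0.0]
contact_force: [-0.4, -0.3, -0.8]
finger_gap: 0.001
gripper_force: 0.0
```

>>> {"api": "jog_arm", "payload": {"increments": [{"x":0,"y":0,"z":0.1,"roll":0,"hand":-1},{"x":0,"y":0,"z":0,"roll":0,"hand":-1},{"x":0,"y":0,"z":0,"roll":0,"hand":-1}]}}

```text
t: 4.73
eef_pos: [0.5264, -0.0435, 0.1255]
tcp_rot: [-3.079, -0.624, 0.0]
contact_force: [0.6, -0.3, -0.1]
finger_gap: 0.007
gripper_force: 0.0
```

>>> {"api": "jog_arm", "payload": {"increments": [{"x":0,"y":0,"z":0.1,"roll":0,"hand":-1},{"x":0,"y":0,"z":0,"roll":0,"hand":-1},{"x":0,"y":0,"z":0,"roll":0,"hand":-1}]}}

```text
t: 4.98
eef_pos: [0.5266, -0.0436, 0.125]
tcp_rot: [3.079, 0.624, 0.001]
contact_force: [-1.0, 0.5, 3.3]
finger_gap: 0.004
gripper_force: 1.5
```

>>> {"api": "jog_arm", "payload": {"increments": [{"x":0,"y":0,"z":0.1,"roll":0,"hand":-1},{"x":0,"y":0,"z":0,"roll":0,"hand":-1},{"x":0,"y":0,"z":0,"roll":0,"hand":-1}]}}

```text
t: 5.23
eef_pos: [0.5267, -0.0436, 0.1249]
tcp_rot: [3.079, 0.624, 0.0]
contact_force: [-4.3, 1.6, 9.0]
finger_gap: 0.008
gripper_force: 4.8
```

>>> {"api": "jog_arm", "payload": {"increments": [{"x":0,"y":0,"z":0.1,"roll":0,"hand":-1},{"x":0,"y":0,"z":0,"roll":0,"hand":-1},{"x":0,"y":0,"z":0,"roll":0,"hand":-1}]}}

```text
t: 5.48
eef_pos: [0.5267, -0.0435, 0.1248]
tcp_rot: [3.079, 0.624, 0.0]
contact_force: [-6.7, 2.7, 15.8]
finger_gap: 0.004
gripper_force: 7.9
```

>>> {"api": "jog_arm", "payload": {"increments": [{"x":0,"y":0,"z":-0.5,"roll":0,"hand":-1},{"x":0,"y":0,"z":-0.5,"roll":0,"hand":-1},{"x":-1.1,"y":0,"z":0,"roll":0,"hand":-1},{"x":-1.1,"y":0,"z":0,"roll":0,"hand":-1},{"x":-1.1,"y":0,"z":0,"roll":0,"hand":-1},{"x":0,"y":0,"z":0.2,"roll":0,"hand":-1},{"x":0,"y":0,"z":0,"roll":0,"hand":-1},{"x":0,"y":0,"z":0,"roll":0,"hand":-1},{"x":0,"y":0,"z":0,"roll":0,"hand":-1}]}}

```text
t: 6.23
eef_pos: [0.4965, -0.0562, 0.1306]
tcp_rot: [-3.079, -0.624, -0.0]
contact_force: [0.9, -0.4, 0.2]
finger_gap: 0.004
gripper_force: 0.0
```

>>> {"api": "jog_arm", "payload": {"increments": [{"x":0,"y":0,"z":0.1,"roll":0,"hand":-1},{"x":0,"y":0,"z":0,"roll":0,"hand":-1},{"x":0,"y":0,"z":0,"roll":0,"hand":-1}]}}

```text
t: 6.48
eef_pos: [0.4962, -0.0562, 0.1295]
tcp_rot: [-3.079, -0.624, 0.0]
contact_force: [-0.5, 1.0, 0.6]
finger_gap: 0.004
gripper_force: 0.0
```

>>> {"api": "jog_arm", "payload": {"increments": [{"x":0,"y":0,"z":0.1,"roll":0,"hand":-1},{"x":0,"y":0,"z":0,"roll":0,"hand":-1},{"x":0,"y":0,"z":0,"roll":0,"hand":-1}]}}

```text
t: 6.73
eef_pos: [0.496, -0.0563, 0.1285]
tcp_rot: [-3.079, -0.624, 0.0]
contact_force: [-0.6, -0.4, 0.9]
finger_gap: 0.004
gripper_force: 0.0
```

>>> {"api": "jog_arm", "payload": {"increments": [{"x":0,"y":0,"z":0.1,"roll":0,"hand":-1},{"x":0,"y":0,"z":0,"roll":0,"hand":-1},{"x":0,"y":0,"z":0,"roll":0,"hand":-1}]}}

```text
t: 6.98
eef_pos: [0.496, -0.0563, 0.1276]
tcp_rot: [-3.079, -0.624, 0.0]
contact_force: [0.0, 0.3, -0.1]
finger_gap: 0.007
gripper_force: 0.0
```

>>> {"api": "jog_arm", "payload": {"increments": [{"x":0,"y":0,"z":0.1,"roll":0,"hand":-1},{"x":0,"y":0,"z":0,"roll":0,"hand":-1},{"x":0,"y":0,"z":0,"roll":0,"hand":-1}]}}

```text
t: 7.23
eef_pos: [0.496, -0.0563, 0.1265]
tcp_rot: [-3.079, -0.624, 0.0]
contact_force: [0.0, -0.2, 0.4]
finger_gap: 0.003
gripper_force: 0.0
```

>>> {"api": "jog_arm", "payload": {"increments": [{"x":0,"y":0,"z":0.1,"roll":0,"hand":-1},{"x":0,"y":0,"z":0,"roll":0,"hand":-1},{"x":0,"y":0,"z":0,"roll":0,"hand":-1}]}}

```text
t: 7.48
eef_pos: [0.496, -0.0563, 0.1255]
tcp_rot: [-3.079, -0.624, 0.0]
contact_force: [0.2, -0.1, 0.3]
finger_gap: 0.001
gripper_force: 0.0
```

>>> {"api": "jog_arm", "payload": {"increments": [{"x":0,"y":0,"z":0.1,"roll":0,"hand":-1},{"x":0,"y":0,"z":0,"roll":0,"hand":-1},{"x":0,"y":0,"z":0,"roll":0,"hand":-1}]}}

```text
t: 7.73
eef_pos: [0.4962, -0.0564, 0.125]
tcp_rot: [3.079, 0.624, 0.001]
contact_force: [-0.6, 0.5, 3.3]
finger_gap: 0.005
gripper_force: 1.6
```

NL is firm: the edge and the middle both stop at the same height. Next is NR, where a press in the middle shows either give or firmness.

>>> {"api": "jog_arm", "payload": {"increments": [{"x":0,"y":0,"z":-0.6,"roll":0,"hand":-1},{"x":0,"y":0,"z":-0.6,"roll":0,"hand":-1},{"x":0.1,"y":2.5,"z":0,"roll":0,"hand":-1},{"x":0.1,"y":2.6,"z":0,"roll":0,"hand":-1},{"x":0.1,"y":2.6,"z":0,"roll":0,"hand":-1},{"x":0,"y":2.5,"z":0,"roll":0,"hand":-1},{"x":0,"y":2.5,"z":0,"roll":0,"hand":-1},{"x":0,"y":0,"z":0.3,"roll":0,"hand":-1},{"x":0,"y":0,"z":0,"roll":0,"hand":-1},{"x":0,"y":0,"z":0,"roll":0,"hand":-1},{"x":0,"y":0,"z":0,"roll":0,"hand":-1}]}}

```text
t: 8.65
eef_pos: [0.5478, -0.171, 0.1335]
tcp_rot: [-3.078, -0.625, 0.001]
contact_force: [0.4, -1.0, 0.1]
finger_gap: 0.007
gripper_force: 0.0
```

>>> {"api": "jog_arm", "payload": {"increments": [{"x":0,"y":0,"z":0.1,"roll":0,"hand":-1},{"x":0,"y":0,"z":0,"roll":0,"hand":-1},{"x":0,"y":0,"z":0,"roll":0,"hand":-1}]}}

```text
t: 8.9
eef_pos: [0.5481, -0.1715, 0.1326]
tcp_rot: [-3.079, -0.625, 0.0]
contact_force: [-0.4, -1.1, 0.5]
finger_gap: 0.006
gripper_force: 0.0
```

>>> {"api": "jog_arm", "payload": {"increments": [{"x":0,"y":0,"z":0.1,"roll":0,"hand":-1},{"x":0,"y":0,"z":0,"roll":0,"hand":-1},{"x":0,"y":0,"z":0,"roll":0,"hand":-1}]}}

```text
t: 9.15
eef_pos: [0.5482, -0.1721, 0.1315]
tcp_rot: [-3.079, -0.624, 0.0]
contact_force: [0.1, 0.7, -0.3]
finger_gap: 0.005
gripper_force: 0.0
```

>>> {"api": "jog_arm", "payload": {"increments": [{"x":0,"y":0,"z":0.1,"roll":0,"hand":-1},{"x":0,"y":0,"z":0,"roll":0,"hand":-1},{"x":0,"y":0,"z":0,"roll":0,"hand":-1}]}}

```text
t: 9.4
eef_pos: [0.5482, -0.1722, 0.1305]
tcp_rot: [-3.079, -0.624, 0.0]
contact_force: [-0.1, 0.6, -0.4]
finger_gap: 0.006
gripper_force: 0.0
```

>>> {"api": "jog_arm", "payload": {"increments": [{"x":0,"y":0,"z":0.1,"roll":0,"hand":-1},{"x":0,"y":0,"z":0,"roll":0,"hand":-1},{"x":0,"y":0,"z":0,"roll":0,"hand":-1}]}}

```text
t: 9.65
eef_pos: [0.5484, -0.1723, 0.1299]
tcp_rot: [3.079, 0.624, 0.0]
contact_force: [-0.3, 0.6, 2.0]
finger_gap: 0.006
gripper_force: 1.2
```

>>> {"api": "jog_arm", "payload": {"increments": [{"x":0,"y":0,"z":0.1,"roll":0,"hand":-1},{"x":0,"y":0,"z":0,"roll":0,"hand":-1},{"x":0,"y":0,"z":0,"roll":0,"hand":-1}]}}

```text
t: 9.9
eef_pos: [0.5484, -0.1723, 0.1295]
tcp_rot: [3.079, 0.624, 0.0]
contact_force: [-2.2, 0.8, 7.0]
finger_gap: 0.002
gripper_force: 3.0
```

>>> {"api": "jog_arm", "payload": {"increments": [{"x":0,"y":0,"z":0.1,"roll":0,"hand":-1},{"x":0,"y":0,"z":0,"roll":0,"hand":-1},{"x":0,"y":0,"z":0,"roll":0,"hand":-1}]}}

```text
t: 10.15
eef_pos: [0.5485, -0.1723, 0.1288]
tcp_rot: [3.079, 0.624, 0.001]
contact_force: [-2.7, 1.0, 7.8]
finger_gap: 0.003
gripper_force: 3.7
```

>>> {"api": "jog_arm", "payload": {"increments": [{"x":0,"y":0,"z":0.1,"roll":0,"hand":-1},{"x":0,"y":0,"z":0,"roll":0,"hand":-1},{"x":0,"y":0,"z":0,"roll":0,"hand":-1}]}}

```text
t: 10.4
eef_pos: [0.5485, -0.1723, 0.1278]
tcp_rot: [3.079, 0.624, 0.0]
contact_force: [-3.8, 1.1, 7.2]
finger_gap: 0.009
gripper_force: 3.9
```

NR gives at a steady 7–8 N, so it is the loose lid. I'll push on until the force rises.

>>> {"api": "jog_arm", "payload": {"increments": [{"x":0,"y":0,"z":0.1,"roll":0,"hand":-1},{"x":0,"y":0,"z":0.1,"roll":0,"hand":-1},{"x":0,"y":0,"z":0,"roll":0,"hand":-1},{"x":0,"y":0,"z":0,"roll":0,"hand":-1}]}}

```text
t: 10.73
eef_pos: [0.5485, -0.1723, 0.1258]
tcp_rot: [3.079, 0.624, 0.0]
contact_force: [-2.5, 1.4, 8.3]
finger_gap: 0.002
gripper_force: 4.0
```

>>> {"api": "jog_arm", "payload": {"increments": [{"x":0,"y":0,"z":0.1,"roll":0,"hand":-1},{"x":0,"y":0,"z":0,"roll":0,"hand":-1},{"x":0,"y":0,"z":0,"roll":0,"hand":-1}]}}

```text
t: 10.98
eef_pos: [0.5485, -0.1723, 0.125]
tcp_rot: [3.079, 0.624, 0.0]
contact_force: [-3.9, 1.5, 9.1]
finger_gap: 0.003
gripper_force: 4.6
```

>>> {"api": "jog_arm", "payload": {"increments": [{"x":0,"y":0,"z":0.1,"roll":0,"hand":-1},{"x":0,"y":0,"z":0,"roll":0,"hand":-1},{"x":0,"y":0,"z":0,"roll":0,"hand":-1}]}}

```text
t: 11.23
eef_pos: [0.5485, -0.1723, 0.125]
tcp_rot: [3.079, 0.624, 0.0]
contact_force: [-6.8, 3.6, 15.3]
finger_gap: 0.005
gripper_force: 7.5
```

>>> {"api": "jog_arm", "payload": {"increments": [{"x":0,"y":0,"z":0.1,"roll":0,"hand":-1},{"x":0,"y":0,"z":0,"roll":0,"hand":-1},{"x":0,"y":0,"z":0,"roll":0,"hand":-1}]}}

```text
t: 11.48
eef_pos: [0.5485, -0.1723, 0.1249]
tcp_rot: [3.078, 0.624, -0.0]
contact_force: [-9.4, 3.9, 20.6]
finger_gap: 0.006
gripper_force: 10.3
```

>>> {"api": "jog_arm", "payload": {"increments": [{"x":0,"y":0,"z":-0.1,"roll":0,"hand":-1},{"x":0,"y":0,"z":0,"roll":0,"hand":-1},{"x":0,"y":0,"z":0,"roll":0,"hand":-1},{"x":0,"y":0,"z":0,"roll":0,"hand":-1},{"x":0,"y":0,"z":0,"roll":0,"hand":-1},{"x":0,"y":0,"z":0,"roll":0,"hand":-1}]}}

```text
t: 11.98
eef_pos: [0.5485, -0.1723, 0.125]
tcp_rot: [3.079, 0.624, 0.0]
contact_force: [-5.6, 2.7, 14.8]
finger_gap: 0.004
gripper_force: 7.4
```

```bash
python3 -c "
from workcell import status,ctrl
s=status.sense();print(s['eef_pos'],s['contact_force'])
if 5<s['contact_force'][2]<30: print(ctrl.finish_job())"
```

```text
[ 0.54846638 -0.17228652  0.12496979] [-5.59662995  2.74808026 14.79046862]
the job is handed in; nothing more can be done
None
```

The loose lid was the near-right one (`lid_b`): it gave at 7–9 N in its middle, went down about 5 mm to a hard stop, and I handed the job in still holding it with about 15 N. I found near-left firm and, having found the loose lid, did not feel the two far ones; no verdict was shown at hand-in.

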